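# Load one heat-spreader plate from the stack into the assembly nest

## Task

Take just the top plate off the stack of bare silver aluminium heat-spreader plates and lay it flat in the empty blue assembly nest: squarely on the dark rubber pad, between the two white end stops. Set it down, do not drop it, and leave the rest of the silver stack and the stack of black plates where they are.

Things in the scene. Friction and masses are not known exactly. Their poses are not given: they have to be found in the camera images.
- silver_top_center (a point): centre (half-way up) of the silver stack's top plate: aluminium, 48 mm along its x, 92 mm along its y, 15 mm thick (z up), 130 to 250 g. It lies loose on two like plates in a low yellow tray (9 mm rim); the stack's top is 50 mm above the bench. Grip it across the 48 mm with the fingertips 4 to 12 mm below its top face; below 15 mm they would take the next plate too
- silver_next_center (a point): centre (half-way up) of the second silver plate, same size, directly under the top one; plates are shifted up to 2.5 mm and turned up to 2 degrees on one another. It stays on the stack
- black_top_center (a point): centre (half-way up) of the top plate of the other stack: three black plates of the same size in a like yellow tray; to be left alone
- nest_seat (a point): centre of the nest's seat: top face of the fixed blue board (84 mm along x, 136 mm along y, 12 mm high, z up), middle of its flush dark pad (52 x 96 mm). White end stops, 60 mm along x, 10 mm thick, 12 mm above the seat, have their inner faces at y = +56 and -56 mm: the plate lies between them, its length along y, either way round. The long sides are open for the fingers

How it is judged (in metres and radians):
At the end, for the whole second after the job is handed in: the silver top plate lies flat and still on the nest's seat between the end stops, its centre within 15 mm of the seat's centre along and across, its length within 10 degrees of the nest's; the second silver plate and the black top plate are within 20 mm of where they started (x of silver_top_center in the frame of nest_seat between -0.015 and 0.015 m and y of silver_top_center in the frame of nest_seat between -0.015 and 0.015 m and z of silver_top_center in the frame of nest_seat between 0.004 and 0.011 m and angle between silver_top_center's own z axis and vertical below 0.1 rad and angle between the y axis of silver_top_center and the y axis of nest_seat, either way round below 0.175 rad and linear speed of silver_top below 0.01 m/s and distance of each of silver_next_center, black_top_center from where it was at the start of the episode below 0.02 m); the robot touches nothing.
It fails at once if the second silver plate is moved more than 20 mm (distance of silver_next_center from where it was at the start of the episode above 0.02 m).
It fails at once if the black stack's top plate is moved more than 20 mm (distance of black_top_center from where it was at the start of the episode above 0.02 m).
It fails at once if the silver top plate is dropped: it falls out of the fingers faster than 0.6 m/s (a fall of about 20 mm) (contact force between the fingers and silver_top below 0.05 N and linear speed of silver_top above 0.6 m/s).
It also fails if it takes over 35 s, if anything falls off the work surface, if the arm or the gripper's body presses on something with over 40 N, if the wrist force passes 120 N, or if a joint passes its speed limit or range.

## Robot

A 7-joint arm with a two-finger parallel gripper is mounted at the origin on the work surface; the furniture and walls round the work are solid. World frame = base frame: x ahead of the robot, y to its left, z up, the work surface at z = 0. Lengths are in m, angles in degrees, forces in N, time in s.
With the tool pointing down it reaches from about 0.4 to 0.925 m from the base axis. Payload 5.6 kg.
Tool frame: the origin (TCP) lies at the very end of the fingers, on their centre line; the grasp point (between the pads) lies 19 mm behind it (grip_depth is the distance from the TCP to the grasp point, in m); z points along the fingers, y is the direction in which the jaws open and shut (so a half turn about z gives the same grasp; the last joint's range is limited). The gripper opens to 85 mm and grips with 20 to 120 N. Pads are 22 mm wide; open, the fingers measure 114 mm over their backs; the gripper's body (76 mm by 85 mm) begins 54 mm behind the grasp point. The pads swing forward as they close: fully open they stand 13 mm farther back than shut.
Start: joints at [-77.808, 26.786, -0.665, 91.828, 0.344, 61.387, -3.226], TCP at [0.165, 0.629, 0.231] pointing down, gripper open.
Joint ranges: [-144.91, 144.91], [-17.63, 115.5], [-89.93, 88.59], [15.96, 139.68], [-74.01, 254.01], [8.47, 105.57], [-167.45, 167.45]. Speed limits (degrees/s): [147.25, 147.25, 180, 180, 180, 180, 180].

## Interface

Orientations are given as [roll, pitch, yaw] about the fixed x, y, z axes, in that order (R = Rz(yaw) Ry(pitch) Rx(roll)).
In Python, from station import * gives the robot as it stands. The module is installed in compiled form; this text tells all that it offers.
- The arm moves only by the tool arm_command, never from a script. Its argument "plan" is a list of rows, each a list of 3 entries, a list of its own where there are three numbers: the shift along the tool's x, y, z in mm, then the turn, a rotation vector about the tool's x, y, z in rad, then the closure, from 0 (fully open) to 1 (shut). A call has 1 to 8 rows; each row shifts and turns the pose as measured when the row begins, along the tool's axes as they then stand; what a row does not reach is not made up. A row lasts 1/10 s, in which the tool goes at most 50 mm and 8.59 degrees, less where a joint would pass 70% of its speed; a pose out of reach is approached as far as the arm can. A call with a gripper value outside its range is refused whole. The fingers move at their own pace and stop on an object; the grip force is fixed at half the most. Time passes only in rows, so rows that do not move let the fingers close. It gives the time, the measured TCP pose, the force and the opening at its end, in the units of the state.
- sense(): the state, without advancing time (a new reading comes with each control period).
- get_image(name): name is "side" or "top" or "wrist"; returns the picture (420x560x3 uint8, red, green, blue); there is no depth.
- get_calibration(name): a dict with "fov_y" (degrees; the focal length in pixels is half the picture's height over the tangent of half this angle, whatever the lens; pixels are square), "cx", "cy" (the principal point, pixels), "world_to_cam" (4x4, takes a point from world to camera coordinates). Camera axes: x right, y up, looking along -z (the intrinsics and any distortion apply to the point x, -y, -z); pixel columns grow to the right and rows downward; lengths in m; the calibration is good to about 2 mm. A picture is of the moment at which its call begins: read the wrist's pose just before it. get_calibration takes no time and is no camera call; for the wrist camera it gives the pose at the moment of the call.
- finish_job(): hands the job in, once; it reports no verdict.
The state is a dict: "t": time; "qpos": joint angles; "joint_velocities": joint speeds; "joint_torque": joint torques, N m; "eef_pos": TCP position; "ee_rot": TCP orientation; "force": force on the tool from outside, world axes, zero at the start; "ft_torque": the same for the moment, N m; "opening": finger opening in m.
Only numpy, scipy, OpenCV 4.12 (cv2) and the standard library are available. Lean on these libraries where they do the work, as an engineer would, in place of code of your own. Each camera call takes 0.05 s, during which the arm holds its last target.

## Working session

There is one attempt and no reset: what is moved stays moved. The work goes in short steps, Python scripts to look and compute and a tool call to move; the robot and the scene stay as the last step left them, time stands still between calls to the robot, and variables do not carry over. Pictures are saved under pics/ and viewed, and the job is handed in when it is done.

Besides the shell and the picture viewer there is one more tool, called after "Call:" as name([rows], argument=value, ...), one row to a line, values as JSON. arm_command: Moves the arm, as the interface text tells. Its arguments: {"type":"object","properties":{"plan":{"type":"array"}},"required":["plan"]}

```bash
mkdir -p pics
python3 - <<'E'
from station import *
import cv2
s=sense();print(s)
for n in("side","top","wrist"):
    c=get_calibration(n);print(n,c)
    cv2.imwrite(f"pics/{n}0.png",cv2.cvtColor(get_image(n),cv2.COLOR_RGB2BGR))
E
```

```text
{'t': 0.0, 'qpos': array([-77.80742445,  26.82638986,  -0.66323509,  91.82631498,
         0.34457768,  61.32734628,  -3.2280461 ]), 'joint_velocities': array([-0.00448349,  0.10233876,  0.00172573, -0.00059806, -0.12262053,
        0.10007631,  0.04103698]), 'joint_torque': array([-4.29008069e-03, -5.27893066e+01, -2.77824380e-02, -2.40104413e+01,
       -7.00058823e-03,  4.97691706e-01,  8.11111444e-03]), 'eef_pos': array([0.16458078, 0.62912225, 0.23084181]), 'ee_rot': array([1.79977939e+02, 1.84233218e-03, 1.65336456e+02]), 'force': array([ 0.47083912, -0.25805394,  0.23060362]), 'ft_torque': array([-0.00631684,  0.01883242, -0.01292789]), 'opening': 0.0853307264201505}
side {'fov_y': 45.913317935589575, 'cx': 283.10163525778256, 'cy': 212.94993128880145, 'world_to_cam': array([[ 0.83394627, -0.55182815,  0.00439434, -0.41424877],
       [ 0.37178277,  0.567703  ,  0.73450043, -0.23619734],
       [-0.4078127 , -0.61090015,  0.67859399, -0.68636267],
       [ 0.        ,  0.        ,  0.        ,  1.        ]])}
top {'fov_y': 48.13966257289619, 'cx': 271.06589739394616, 'cy': 211.00781512737805, 'world_to_cam': array([[ 0.02757524, -0.99934366, -0.02349143,  0.01907176],
       [ 0.99612711,  0.02550854,  0.08414329, -0.48895612],
       [-0.08348884, -0.02572072,  0.99617672, -1.01690134],
       [ 0.        ,  0.        ,  0.        ,  1.        ]])}
wrist {'fov_y': 66.00898372009082, 'cx': 282.8142684014506, 'cy': 209.534710410107, 'world_to_cam': array([[ 2.52340019e-01,  9.67638574e-01, -3.25186454e-04,
        -6.49968664e-01],
       [-9.34655346e-01,  2.43651657e-01, -2.58946430e-01,
         3.30606223e-02],
       [-2.50487322e-01,  6.56464843e-02,  9.65891630e-01,
        -3.79361716e-01],
       [ 0.00000000e+00,  0.00000000e+00,  0.00000000e+00,
         1.00000000e+00]])}
```

View pics/side0.png

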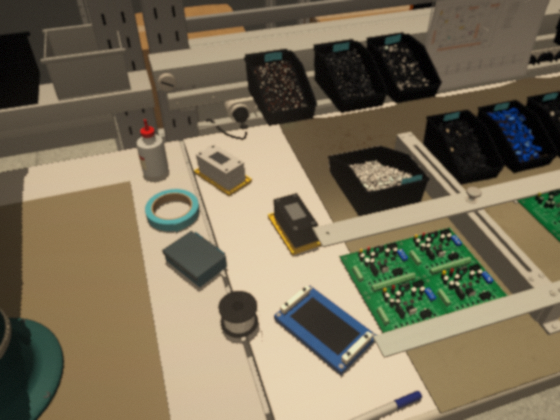

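View pics/top0.png

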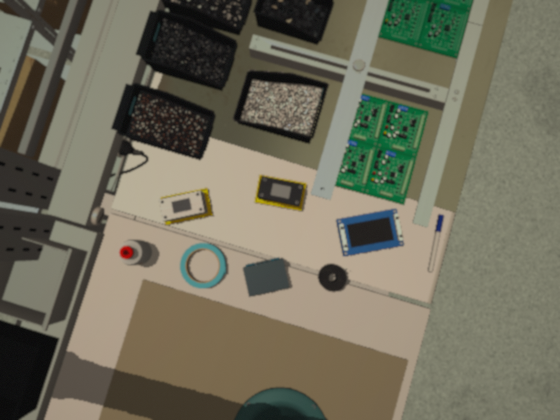

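View pics/wrist0.png

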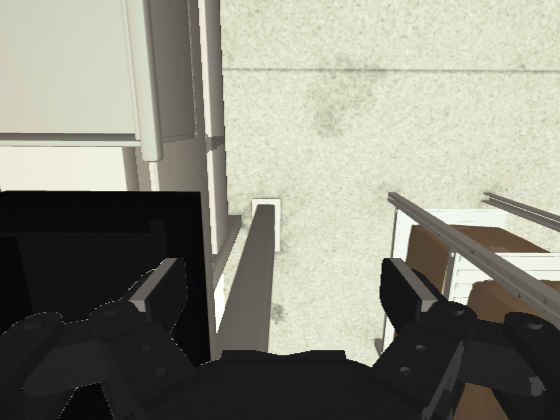

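The side view shows the silver stack at (220,165), the black stack at (296,218) and the nest at (325,327). In the top view they are at about (186,206), (281,191) and (370,232). The wrist camera sees none of them. Next I'll localise them by masks.

```bash
cat > h.py <<'E'
import numpy as np, cv2
from station import *
def K(c):
    f=210/np.tan(np.radians(c['fov_y']/2)); return f
def ray(c,u,v):
    f=K(c); W=c['world_to_cam']; R=W[:3,:3]; t=W[:3,3]
    d=R.T@np.array([(u-c['cx'])/f,-(v-c['cy'])/f,-1.]); return -R.T@t,d
def onz(c,u,v,z):
    o,d=ray(c,u,v); return o+d*(z-o[2])/d[2]
def proj(c,p):
    W=c['world_to_cam'];q=W[:3,:3]@np.asarray(p)+W[:3,3];f=K(c)
    return np.array([c['cx']+f*q[0]/-q[2],c['cy']-f*q[1]/-q[2]])
def tri(c1,p1,c2,p2):
    o1,d1=ray(c1,*p1);o2,d2=ray(c2,*p2);d1/=np.linalg.norm(d1);d2/=np.linalg.norm(d2)
    s=np.linalg.lstsq(np.c_[d1,-d2],o2-o1,rcond=None)[0]
    a=o1+s[0]*d1;b=o2+s[1]*d2;return (a+b)/2,np.linalg.norm(a-b)
def snap(n,f):
    im=cv2.cvtColor(get_image(n),cv2.COLOR_RGB2BGR);cv2.imwrite(f,im);return im
E
python3 - <<'E'
from h import *
c=get_calibration('top')
for n,u,v,z in(('silver',186,206,.05),('black',281,191,.05),('nest',370,232,.012)):print(n,onz(c,u,v,z))
a=cv2.imread('pics/top0.png');s=cv2.imread('pics/side0.png')
A=[cv2.resize(a[y:y+66,x:x+90],(450,330),interpolation=2) for x,y in((140,170),(235,160),(325,198))]
B=[cv2.resize(s[y:y+88,x:x+120],(450,330),interpolation=2) for x,y in((165,130),(240,175),(265,280))]
cv2.imwrite('pics/crop0.png',cv2.resize(np.vstack([np.hstack(A),np.hstack(B)]),(800,392)))
for n in('top','side'):
    im=cv2.imread(f'pics/{n}0.png');h=cv2.cvtColor(im,cv2.COLOR_BGR2HSV)
    for nm,lo,hi in(('yellow',(15,120,90),(35,255,255)),('blue',(100,120,60),(125,255,255))):
        m=cv2.inRange(h,lo,hi);m=cv2.morphologyEx(m,cv2.MORPH_CLOSE,np.ones((5,5)))
        for k in cv2.findContours(m,0,2)[0]:
            if cv2.contourArea(k)>150:
                print(n,nm,cv2.contourArea(k),cv2.minAreaRect(k))
E
```

```text
silver [0.49196729 0.21502601 0.05      ]
black [0.5295678  0.01113174 0.05      ]
nest [ 0.44813143 -0.18731862  0.012     ]
top yellow 196.5 ((186.22409057617188, 206.15977478027344), (28.000947952270508, 48.367889404296875), 78.36637115478516)
top yellow 1271.5 ((280.23321533203125, 192.51174926757812), (48.1385383605957, 28.269081115722656), 10.007979393005371)
top yellow 240.0 ((15.089146614074707, 97.22805786132812), (7.249964714050293, 83.20913696289062), 21.161256790161133)
top blue 1685.0 ((370.18115234375, 231.96604919433594), (35.99769592285156, 51.355072021484375), 79.3803482055664)
side yellow 358.5 ((289.1356201171875, 237.31771850585938), (60.52830505371094, 25.30188751220703), 31.890790939331055)
side yellow 272.0 ((221.232666015625, 182.76246643066406), (57.86650085449219, 21.652099609375), 9.272602081298828)
side yellow 265.5 ((215.53079223632812, 31.74615478515625), (5.829632759094238, 57.42808151245117), 82.87498474121094)
side yellow 226.5 ((141.57203674316406, 31.274612426757812), (38.8270263671875, 7.893820762634277), 79.11447143554688)
side yellow 383.0 ((207.67575073242188, 8.74402904510498), (9.814664840698242, 48.02174758911133), 83.2901611328125)
side blue 1053.0 ((321.5967102050781, 323.997314453125), (75.2823257446289, 48.15885543823242), 39.0355110168457)
side blue 1109.0 ((517.1133422851562, 131.72344970703125), (62.49519348144531, 26.771814346313477), 55.98065185546875)
```

View pics/crop0.png

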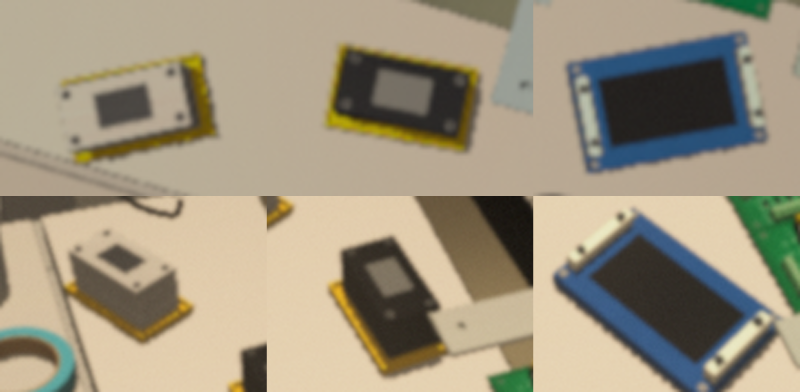

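Run:
```python
from h import *
a=cv2.imread('pics/top0.png');s=cv2.imread('pics/side0.png')
A=cv2.resize(a[200:420,0:150],(400,587),interpolation=2);B=cv2.resize(s[0:200,0:260],(390,300),interpolation=2)
o=np.zeros((590,800,3),np.uint8);o[:587,:400]=A;o[:300,405:795]=B
cv2.imwrite('pics/crop1.png',o)
for n in('top','side'):
    W=get_calibration(n)['world_to_cam'];print(-W[:3,:3].T@W[:3,3])
```

```text
[0.40163663 0.00537637 1.05460384]
[ 0.15336791 -0.51380326  0.64106898]
```

View pics/crop1.png

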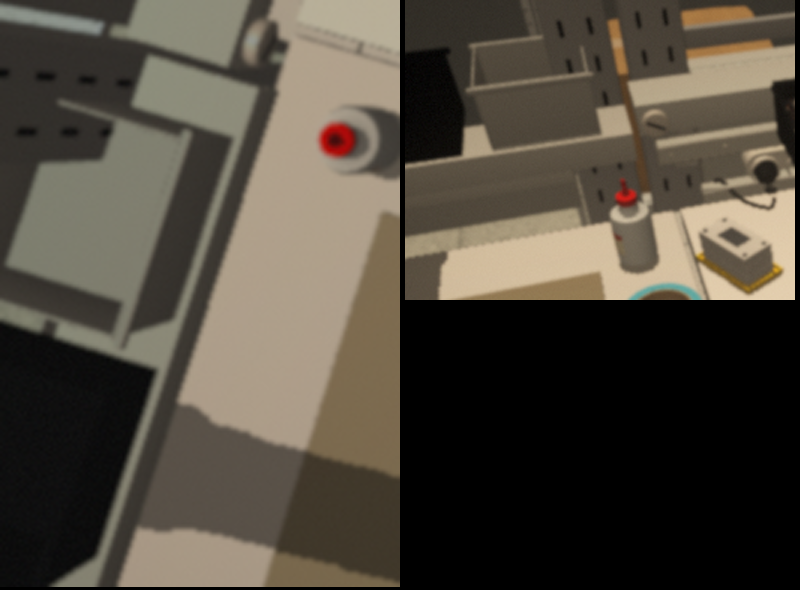

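Run:
```python
from h import *
t=get_calibration('top');s=get_calibration('side')
for a,b in(((69.4,249.5),(124.7,50)),((45.7,329.4),(43,58.7)),((59,339),(40,103)), ((127,252.5),(148,125)),((186,206),(220.5,156))):
    p,e=tri(t,a,s,b);print(p.round(3),round(e,4))
```

```text
[0.394 0.376 0.24 ] 0.0007
[0.257 0.405 0.247] 0.0009
[0.227 0.42  0.162] 0.0045
[0.39  0.317 0.112] 0.0016
[0.49  0.213 0.061] 0.0012
```

Call:
arm_command([
  [[0,0,-45],[0,0,0],0],
  [[0,0,-45],[0,0,0],0],
  [[0,0,-45],[0,0,0],0],
  [[0,0,-30],[0,0,0],0],
])

```text
t: 0.55
eef_pos: [0.1638, 0.6255, 0.3918]
ee_rot: [-178.9, 0.1, 165.3]
force: [0.1, -1.4, -0.4]
opening: 0.0853
```

Call:
arm_command([
  [[-20,-30,0],[0,0,0],0],
  [[-28,-40,0],[0,0,0],0],
  [[-28,-40,0],[0,0,0],0],
  [[-28,-40,0],[0,0,0],0],
  [[-28,-40,0],[0,0,0],0],
  [[-10,-10,0],[0,0,0],0],
])

```text
t: 1.15
eef_pos: [0.2504, 0.3902, 0.3963]
ee_rot: [-179.0, -0.1, 165.7]
force: [-0.9, -1.1, -1.1]
opening: 0.0856
```

Call:
arm_command([
  [[-29,-14,0],[0,0,0.14],0],
  [[-31,-10,0],[0,0,0.14],0],
  [[-32,-5,0],[0,0,0.14],0],
  [[-33,0,0],[0,0,0.14],0],
  [[-32,4,20],[0,0,0.14],0],
  [[-31,8,20],[0,0,0.14],0],
  [[-30,13,20],[0,0,0.14],0],
  [[-28,17,20],[0,0,0.14],0],
])

```text
t: 1.95
eef_pos: [0.4508, 0.2143, 0.3163]
ee_rot: [-179.4, 0.8, 99.4]
force: [-0.1, -1.1, -0.5]
opening: 0.0855
```

Run:
```python
from h import *
s=sense();print(s['eef_pos'],s['ee_rot'],s['joint_velocities'].round(1),s['qpos'].round(1))
c=get_calibration('wrist');print(proj(c,s['eef_pos']),proj(c,[.492,.215,.05]))
import pickle;im=snap('wrist','pics/w1.png');pickle.dump((c,s),open('w1.pkl','wb'))
```

```text
[0.45079663 0.21428019 0.31634616] [-179.4241568     0.76258141   99.39616851] [ 21.6  23.7  22.8   3.4 -11.3 -24.8 -34.3] [-49.2   7.3  21.7 107.4  -2.3  66.6 -17.3]
[285.53416193 263.79352692] [317.96977635 177.88288256]
```

View pics/w1.png

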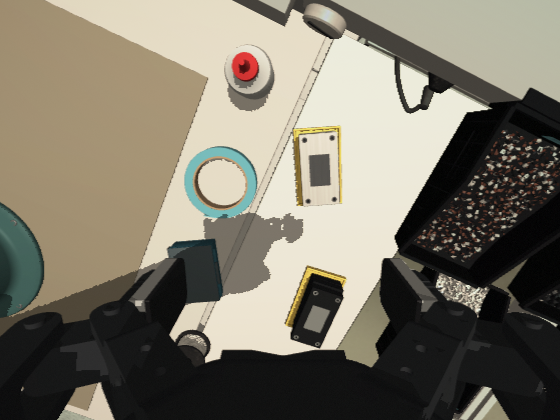

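The wrist view shows the silver plate at about (319,168), with its 4 dark holes at (304,140), (331,137), (308,201) and (335,199). The black stack is at (317,305). I'll take a settled picture for measuring.

Run:
```python
from h import *
s=sense()
c=get_calibration('wrist');im=snap('wrist','pics/w2.png');s=sense();c=get_calibration('wrist');im=snap('wrist','pics/w3.png');
print(s['eef_pos'],s['ee_rot'],s['joint_velocities'].round(1))
g=cv2.cvtColor(im,6)
u,v=proj(c,[.492,.215,.05]).astype(int);print(u,v)
x0,y0=u-50,v-60
p=g[y0:y0+120,x0:x0+100]
m=cv2.inRange(p,0,120)
n,l,st,ce=cv2.connectedComponentsWithStats(m)
for i in range(1,n):
    if st[i,4]<700: 
        q=ce[i]+[x0,y0];print(st[i],q.round(1),onz(c,*q,.05).round(4))
cv2.imwrite('pics/w3c.png',cv2.resize(im[y0:y0+120,x0:x0+100],(500,600),interpolation=2))
```

```text
[0.45147109 0.21051895 0.31439929] [-179.20493874    1.0195886    99.15770907] [-2.1 -2.1 -4.2 -1.6 -1.1  2.2  2.5]
319 174
[25  9  1  2  2] [294.  123.5] [0.4502 0.2711 0.05  ]
[50 11  5  1  5] [321. 125.] [0.4829 0.2746 0.05  ]
[58 11  3  1  3] [328. 125.] [0.4913 0.276  0.05  ]
[64 10  4  1  4] [334.5 124. ] [0.4988 0.2784 0.05  ]
[33 13  2  1  2] [302.5 127. ] [0.4611 0.2687 0.05  ]
[36 12  5  1  5] [307. 126.] [0.4663 0.2708 0.05  ]
[46 12  1  1  1] [315. 126.] [0.4759 0.2723 0.05  ]
[58 13  3  1  3] [328. 127.] [0.4917 0.2737 0.05  ]
[70 12  1  2  2] [339.  126.5] [0.5048 0.2764 0.05  ]
[24 14  1  1  1] [293. 128.] [0.4499 0.2657 0.05  ]
[39 15  5  1  5] [310. 129.] [0.4705 0.2678 0.05  ]
[49 14  5  1  5] [320. 128.] [0.4824 0.271  0.05  ]
[62 17  5  5 20] [332.8 133.2] [0.499  0.2674 0.05  ]
[70 16  1  5  5] [339. 132.] [0.5062 0.27   0.05  ]
[21 19  1  1  1] [290. 133.] [0.4472 0.2592 0.05  ]
[ 25  19  10  70 363] [298.5 167.7] [0.465  0.2188 0.05  ]
[20 21  1  1  1] [289. 135.] [0.4464 0.2567 0.05  ]
[34 20  5  5 18] [304.9 135.7] [0.4658 0.259  0.05  ]
[18 25  1  1  1] [287. 139.] [0.4448 0.2515 0.05  ]
[16 29  1  1  1] [285. 143.] [0.4431 0.2464 0.05  ]
[14 34  1  2  2] [283.  148.5] [0.4417 0.2393 0.05  ]
[ 41  36  21  33 617] [320.4 165.9] [0.4918 0.2256 0.05  ]
[11 41  1  1  1] [280. 155.] [0.4393 0.2308 0.05  ]
[ 9 45  1  1  1] [278. 159.] [0.4376 0.2255 0.05  ]
[ 7 50  1  1  1] [276. 164.] [0.4361 0.2189 0.05  ]
[ 5 55  1  1  1] [274. 169.] [0.4346 0.2122 0.05  ]
[ 2 62  1  1  1] [271. 176.] [0.4322 0.2028 0.05  ]
[ 0 66  1  1  1] [269. 180.] [0.4304 0.1972 0.05  ]
[65 79  4  5 15] [335.3 195.3] [0.518  0.1913 0.05  ]
[38 81  4  5 15] [308.7 197.3] [0.4846 0.1831 0.05  ]
[  0  99  36  21 554] [286.2 225.2] [0.462  0.1407 0.05  ]
```

View pics/w3c.png

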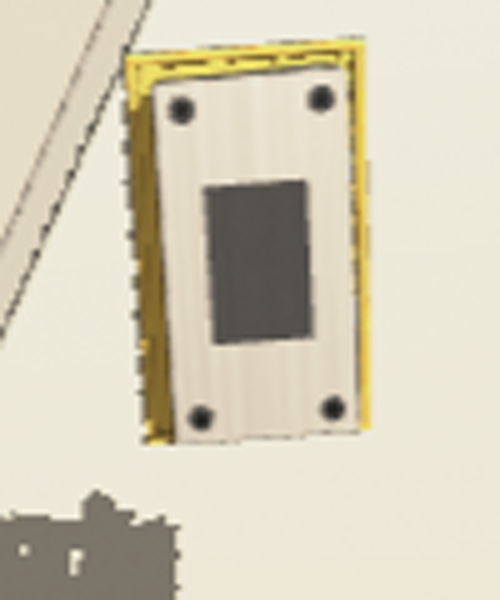

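Four hole centres on the z = 0.05 plane give a centre of (0.492, 0.225) and a plate yaw of about 14°. The hole rectangle is 34 x 78 mm, which is plausible for a 48 x 92 plate. My first top-view pick included the tray side. The label pixel there, (181.5,206), agrees. I'll move above the plate and measure again.

```bash
cat >> h.py <<'E'
from scipy.spatial.transform import Rotation as Rn
def delta(xyz,yaw):
    s=sense();R=Rn.from_euler('xyz',s['ee_rot'],degrees=True)
    T=Rn.from_euler('xyz',[180,0,yaw],degrees=True)
    print('pos',s['eef_pos'].round(4),s['ee_rot'].round(2),'vel',abs(s['joint_velocities']).max().round(1))
    print('shift mm',(R.inv().apply(np.array(xyz)-s['eef_pos'])*1000).round(1),'rotvec',(R.inv()*T).as_rotvec().round(4))
E
python3 -c "
from h import *
delta([.492,.225,.17],104)"
```

```text
pos [0.4505 0.213  0.3156] [-179.25    0.9    99.49] vel 2.9
shift mm [  7.3  44.8 144.9] rotvec [-0.0137  0.0152 -0.0789]
```

Call:
arm_command([
  [[2,11,20],[0,0,-0.03],0],
  [[2,11,40],[-0.014,0.015,-0.03],0],
  [[2,11,40],[0,0,-0.02],0],
  [[2,11,35],[0,0,0],0],
  [[0,0,5],[0,0,0],0],
  [[0,0,0],[0,0,0],0],
])

```text
t: 2.7
eef_pos: [0.4901, 0.2375, 0.174]
ee_rot: [179.8, -0.4, 105.1]
force: [0.3, -2.0, 0.9]
opening: 0.0854
```

```bash
cat >> h.py <<'E'
def holes(c,im,guess,z=.05,r=110,thr=120,amin=15,amax=200):
    g=cv2.cvtColor(im,6);u,v=proj(c,guess).astype(int);x0,y0=max(u-r,0),max(v-r,0)
    m=cv2.inRange(g[y0:v+r,x0:u+r],0,thr);n,l,st,ce=cv2.connectedComponentsWithStats(m)
    for i in range(1,n):
        if amin<=st[i,4]<=amax:
            q=ce[i]+[x0,y0];print(st[i,2:],q.round(1),onz(c,*q,z).round(4))
E
python3 - <<'E'
from h import *
ss=[]
for k in range(3):
    s=sense();c=get_calibration('wrist');im=snap('wrist','pics/w4.png');print(s['eef_pos'].round(4),s['ee_rot'].round(2))
print(proj(c,s['eef_pos']))
holes(c,im,[.492,.225,.05],amax=3000)
E
```

```text
[0.4901 0.2375 0.174 ] [179.84  -0.38 105.13]
[0.4902 0.2377 0.1745] [179.8   -0.41 105.14]
[0.4908 0.2378 0.1754] [179.69  -0.44 105.11]
[285.40793178 264.15439214]
[ 45  14 461] [193.2 112.1] [0.4014 0.2913 0.05  ]
[15  1 15] [264. 152.] [0.4637 0.2756 0.05  ]
[19  1 19] [293. 153.] [0.487 0.281 0.05 ]
[ 56   5 220] [282.6 162. ] [0.4807 0.2717 0.05  ]
[ 8  7 49] [261.6 172. ] [0.4659 0.2591 0.05  ]
[ 8  8 47] [302.3 172.7] [0.4989 0.2674 0.05  ]
[ 11  69 600] [385.8 289. ] [0.6031 0.184  0.05  ]
```

View pics/w4.png

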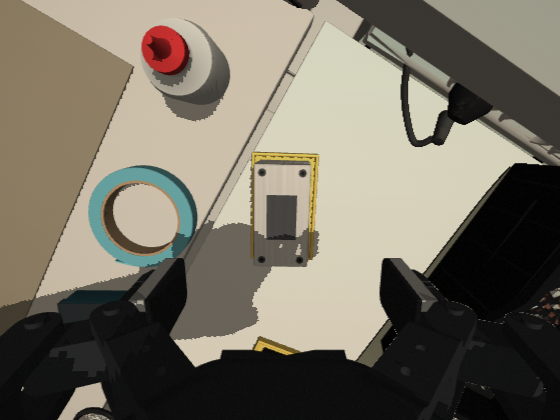

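Run:
```python
from h import *
c=get_calibration('wrist')
for q in((262,259),(300,259.3)):print(onz(c,*q,.05).round(4))
delta([.492,.225,.08],104)
```

```text
[0.4861 0.183  0.05  ]
[0.5192 0.1915 0.05  ]
pos [0.4913 0.2377 0.1759] [179.61  -0.46 105.09] vel 0.6
shift mm [-13.2  -3.2  95.8] rotvec [ 0.0067 -0.0081  0.0189]
```

Call:
arm_command([
  [[-4,-1,25],[0,0,0.01],0],
  [[-4,-1,35],[0.007,-0.008,0.01],0],
  [[-4,-1,30],[0,0,0],0],
  [[-1,0,6],[0,0,0],0],
  [[0,0,0],[0,0,0],0],
])

```text
t: 3.35
eef_pos: [0.4978, 0.2297, 0.0885]
ee_rot: [178.9, -0.5, 104.0]
force: [-0.8, -1.9, -0.8]
opening: 0.0851
```

Run:
```python
from h import *
snap('side','pics/s5.png');snap('wrist','pics/w5.png')
delta([.4925,.225,.039],104)
```

```text
pos [0.4983 0.2301 0.0893] [178.85  -0.52 104.05] vel 0.3
shift mm [-4.  -7.9 50.1] rotvec [ 0.0201 -0.009   0.0008]
```

View pics/w5.png

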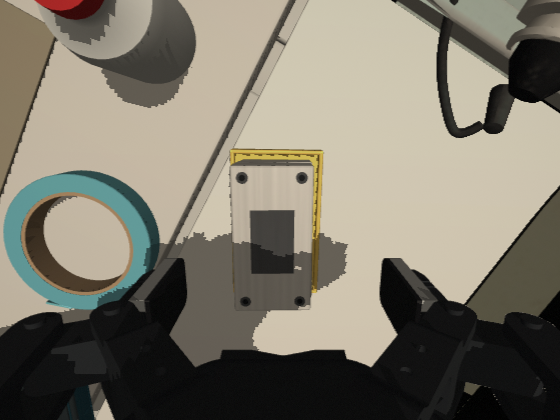

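View pics/s5.png

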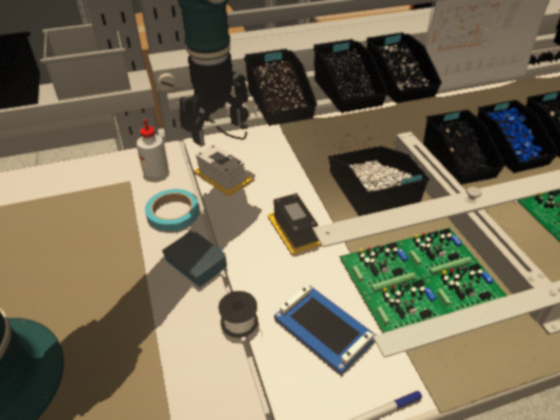

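Call:
arm_command([
  [[-2,-4,10],[0.01,-0.005,0],0],
  [[-2,-4,10],[0.01,-0.004,0],0],
  [[0,0,8],[0,0,0],0],
  [[0,0,0],[0,0,0],0],
  [[0,0,0],[0,0,0],0],
])

```text
t: 3.95
eef_pos: [0.4931, 0.2258, 0.0625]
ee_rot: [179.8, -0.1, 104.1]
force: [-0.7, -2.1, -0.4]
opening: 0.0855
```

Run:
```python
from h import *
delta([.4925,.225,.039],104)
```

```text
pos [0.4931 0.2258 0.0625] [ 1.7976e+02 -1.0000e-01  1.0410e+02] vel 0.6
shift mm [-0.7 -0.9 23.5] rotvec [ 0.0042 -0.0017  0.0017]
```

Call:
arm_command([
  [[0,-1,8],[0.004,0,0],0],
  [[0,0,8],[0,0,0],0],
  [[0,0,7],[0,0,0],0.15],
  [[0,0,0],[0,0,0],0.3],
  [[0,0,0],[0,0,0],0.3],
  [[0,0,0],[0,0,0],0.3],
])

```text
t: 4.55
eef_pos: [0.4921, 0.2256, 0.037]
ee_rot: [-180.0, -0.1, 104.1]
force: [-0.6, -1.2, 0.2]
opening: 0.0601
```

Run:
```python
from h import *
delta([.4925,.225,.039],104)
print(sense()['opening'])
a=snap('side','pics/s6.png');snap('wrist','pics/w6.png')
cv2.imwrite('pics/s6c.png',cv2.resize(a[100:210,150:290],(762,600),interpolation=2))
```

```text
pos [0.4921 0.2256 0.037 ] [-1.7996e+02 -9.0000e-02  1.0410e+02] vel 0.2
shift mm [-0.6  0.3 -2. ] rotvec [-0.0008 -0.0015  0.0017]
0.060112573876339455
```

View pics/s6c.png

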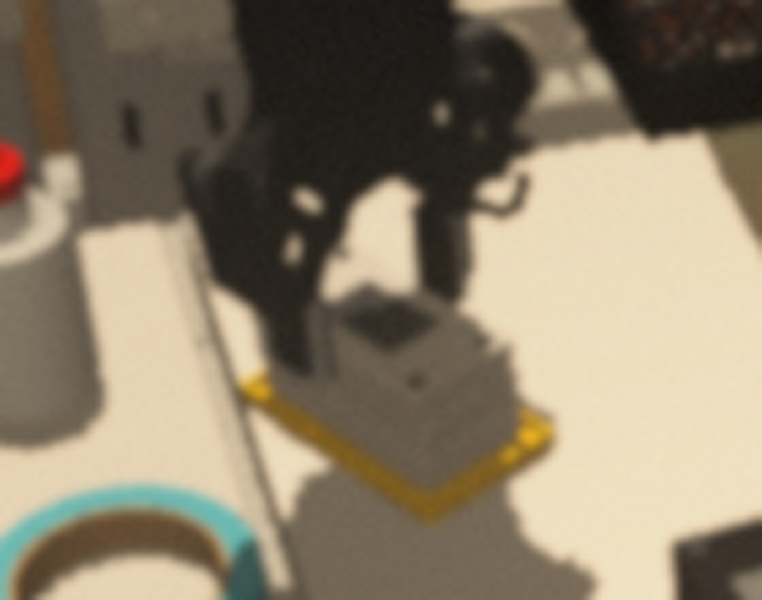

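View pics/w6.png

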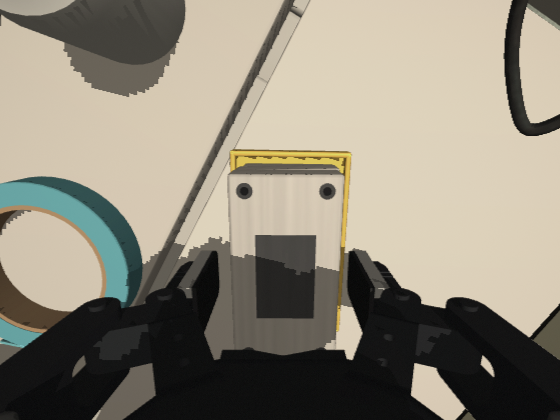

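Run:
```python
from h import *
c=get_calibration('side')
f=lambda p:((proj(c,p)-[150,100])*5.443).round(0)
px=np.array([.97,.242]);py=np.array([-.242,.97]);C=np.array([.492,.2256])
for nm,o in(('Linner',-30),('Louter',-43)):
    for z in(.035,.04,.045,.05):
        q=C+o/1000*px-.011*py;print(nm,z,f([*q,z]))
for z in(.05,.035):
  print('plate corners',z,[f([*(C+a*px+b*py),z]) for a,b in((-.024,-.046),(.024,-.046),(-.024,.046))])
```

```text
Linner 0.035 [338. 393.]
Linner 0.04 [336. 382.]
Linner 0.045 [335. 371.]
Linner 0.05 [334. 360.]
Louter 0.035 [310. 409.]
Louter 0.04 [309. 398.]
Louter 0.045 [308. 387.]
Louter 0.05 [306. 376.]
plate corners 0.05 [array([412., 393.]), array([510., 334.]), array([244., 289.])]
plate corners 0.035 [array([415., 426.]), array([512., 366.]), array([248., 322.])]
```

With the gripper partly closed, the wrist view shows the pads at columns ~218 and ~350, either side of the plate, which spans 228–343. The side view puts the left fingertip at about z 0.048 with the opening at 60 mm. It swings a little lower when shut, to about 6–9 mm below the top face. I'll close now.

Call:
arm_command([
  [[0,0,1],[0,0,0],0.5],
  [[0,0,0],[0,0,0],0.7],
  [[0,0,0],[0,0,0],1],
  [[0,0,0],[0,0,0],1],
  [[0,0,0],[0,0,0],1],
])

```text
t: 5.15
eef_pos: [0.4927, 0.2259, 0.0371]
ee_rot: [179.9, -0.1, 104.1]
force: [-0.3, -1.2, -1.1]
opening: 0.0461
```

Run:
```python
from h import *
delta([.4925,.225,.1],104)
print(sense()['opening'],sense()['force'])
a=snap('side','pics/s7.png');snap('wrist','pics/w7.png')
cv2.imwrite('pics/s7c.png',cv2.resize(a[100:210,150:290],(762,600),interpolation=2))
```

```text
pos [0.4927 0.2259 0.0371] [ 1.7993e+02 -1.3000e-01  1.0410e+02] vel 0.1
shift mm [ -0.7  -0.3 -62.9] rotvec [ 0.0012 -0.0022  0.0017]
0.046115470066674186 [-0.27076249 -1.20778836 -1.12828546]
```

View pics/s7c.png

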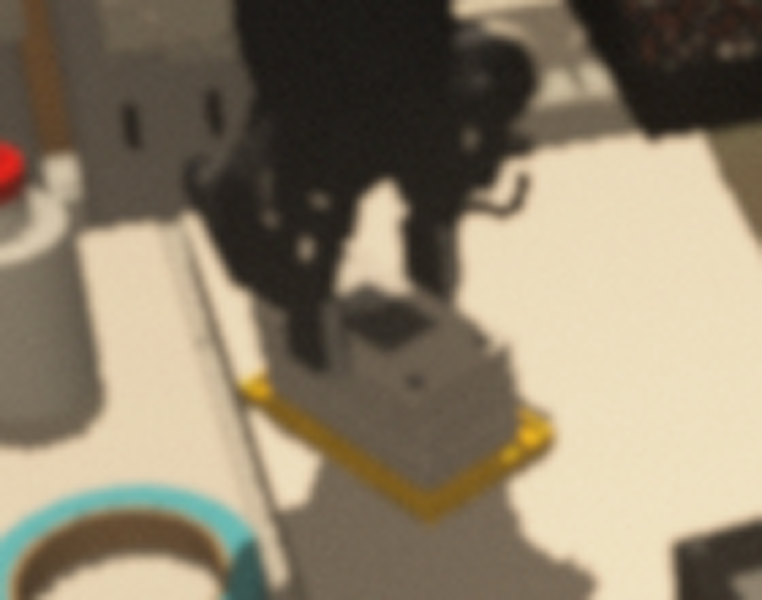

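Run:
```python
from h import *
c=get_calibration('side')
a=cv2.imread('pics/s7.png')[135:195,190:260]
a=cv2.resize(a,(700,600),interpolation=2)
b=cv2.convertScaleAbs(a,alpha=2.2,beta=0)
px=np.array([.97,.242]);py=np.array([-.242,.97]);C=np.array([.4925,.2255])
f=lambda p:((proj(c,p)-[190,135]+.5)*10).astype(int)
pts=[f([*(C+x*px+y*py),z]) for z in(.05,.035) for x,y in((-.024,.046),(-.024,-.046),(.024,-.046))]
for i,j in((0,1),(1,2),(3,4),(4,5)):cv2.line(b,tuple(map(int,pts[i])),tuple(map(int,pts[j])),(0,0,255),1)
cv2.imwrite('pics/s7d.png',b)
```

```text
(no output)
```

View pics/s7d.png

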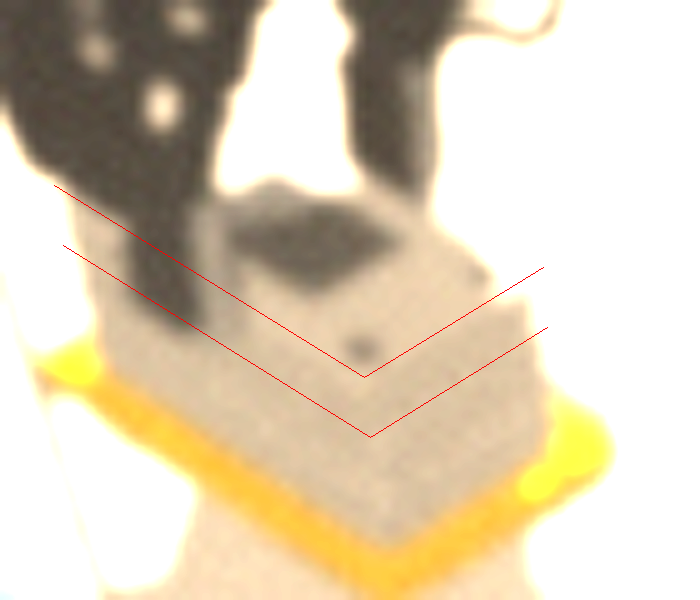

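View pics/w7.png

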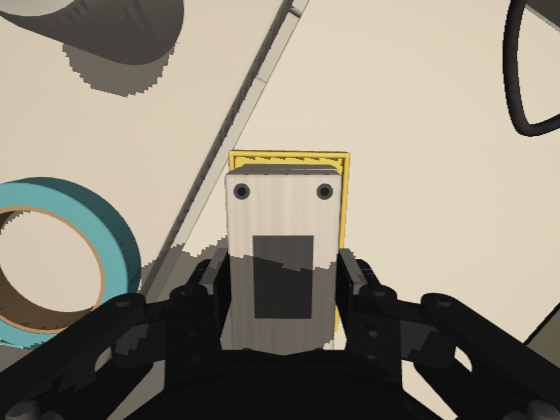

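The side view shows the pad bottom at crop (230,335), with the top edge near 304 and the plate seam near 364. That puts the tips about 8 mm below the top face. I'll lift gently and check that only one plate comes up.

Call:
arm_command([
  [[0,0,-5],[0,0,0],1],
  [[0,0,-8],[0,0,0],1],
  [[0,0,-10],[0,0,0],1],
  [[0,0,-10],[0,0,0],1],
  [[0,0,0],[0,0,0],1],
])

```text
t: 5.75
eef_pos: [0.4927, 0.2258, 0.073]
ee_rot: [179.9, -0.1, 104.1]
force: [-0.5, -2.2, -0.9]
opening: 0.0461
```

Run:
```python
from h import *
delta([.4925,.225,.2],104)
print(sense()['opening'],sense()['force'])
a=snap('side','pics/s8.png')
cv2.imwrite('pics/s8c.png',cv2.convertScaleAbs(cv2.resize(a[100:210,150:290],(762,600),interpolation=2),alpha=1.8))
t=snap('top','pics/t8.png');print(0)
```

```text
pos [0.4927 0.2258 0.073 ] [ 1.7993e+02 -1.2000e-01  1.0409e+02] vel 0.5
shift mm [  -0.4   -0.2 -127. ] rotvec [ 0.0012 -0.0021  0.0015]
0.04611658933352199 [-0.50203612 -2.20809031 -0.91761301]
0
```

View pics/s8c.png

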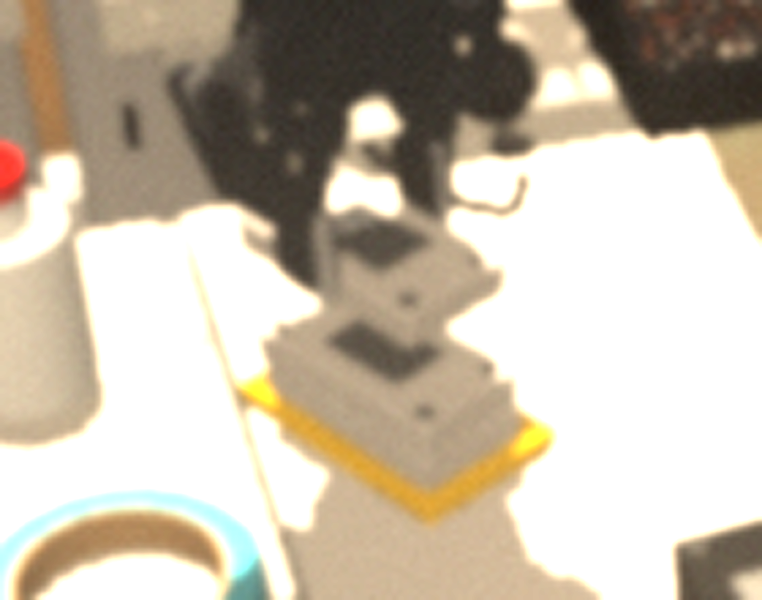

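Only the top plate came up and it hangs level. The second plate is still in place. Next I'll measure the nest from the top and side views.

Run:
```python
from h import *
T=get_calibration('top');S=get_calibration('side')
def lab(n,box,lo,hi):
    im=cv2.imread(f'pics/{n}0.png');x,y,w,h=box
    g=cv2.cvtColor(im,6)[y:y+h,x:x+w];m=cv2.inRange(g,lo,hi)
    m=cv2.morphologyEx(m,cv2.MORPH_OPEN,np.ones((3,3)))
    k=max(cv2.findContours(m,0,1)[0],key=cv2.contourArea);M=cv2.moments(k);r=cv2.minAreaRect(k)
    bx=cv2.boxPoints(r)+[x,y];q=np.array([M['m10'],M['m01']])/M['m00']+[x,y];print(n,q.round(1),r[1],M['m00']);return q,bx
a,_=lab('top',(165,195,32,22),0,130);b,_=lab('side',(205,148,32,20),0,120)
print('silver label',onz(T,*a,.05),onz(S,*b,.05),tri(T,a,S,b))
a,A=lab('top',(345,212,52,40),0,50);b,B=lab('side',(285,296,75,55),0,60)
print('pad',onz(T,*a,.012),onz(S,*b,.012),tri(T,a,S,b))
for c,X in((T,A),(S,B)):
    P=np.array([onz(c,*q,.012)[:2] for q in X]);print(P.round(4).tolist(),np.linalg.norm(P-np.roll(P,-1,0),axis=1).round(4), P.mean(0),[np.degrees(np.arctan2(*(d*[-1,1] if d[1]>0 else d*[1,-1]))).round(1) for d in P-np.roll(P,-1,0)])
# board contour by blue quads
for n,c in(('top',T),('side',S)):
    h=cv2.cvtColor(cv2.imread(f'pics/{n}0.png'),cv2.COLOR_BGR2HSV);m=cv2.inRange(h,(100,110,50),(125,255,255))
    m=cv2.morphologyEx(m,cv2.MORPH_CLOSE,np.ones((9,9)))
    ks=[k for k in cv2.findContours(m,0,1)[0] if cv2.contourArea(k)>700 and abs(k[:,0].mean(0)-[(370 if n=='top' else 325),(232 if n=='top' else 327)]).max()<20]
    for k in ks:
        P=np.array([onz(c,*q,.012)[:2] for q in k[:,0].astype(float)]).astype(np.float32);r=cv2.minAreaRect(P);print(n,'board',r)
```

```text
top [181.1 205.3] (11.57085132598877, 18.238800048828125) 184.5
side [219.1 157.5] (16.29236602783203, 8.917926788330078) 108.0
silver label [0.49316749 0.22575764 0.05      ] [0.49170994 0.22425747 0.05      ] (array([0.49301658, 0.22628612, 0.04825566]), np.float64(0.0006848510795855812))
top [369.9 231.9] (22.80789566040039, 42.84306716918945) 908.0
side [325.2 325.3] (63.40654754638672, 30.297710418701172) 1676.5
pad [ 0.44842569 -0.18700362  0.012     ] [ 0.44702164 -0.18954935  0.012     ] (array([ 0.44863277, -0.18769009,  0.00844058]), np.float64(0.00011075026645638154))
[[0.4635, -0.1359], [0.4829, -0.2285], [0.4336, -0.2377], [0.4143, -0.1455]] [0.0946 0.0502 0.0942 0.0502] [ 0.44860209 -0.18690979] [np.float64(11.8), np.float64(-79.4), np.float64(11.9), np.float64(-78.9)]
[[0.4121, -0.1483], [0.4627, -0.1274], [0.481, -0.2276], [0.4331, -0.2432]] [0.0547 0.1019 0.0504 0.0971] [ 0.44722814 -0.18660169] [np.float64(-67.5), np.float64(10.4), np.float64(-72.0), np.float64(12.4)]
top board ((0.44827812910079956, -0.1874409317970276), (0.07911787182092667, 0.11319246143102646), 11.828574180603027)
side board ((0.4452742040157318, -0.1899934709072113), (0.08061662316322327, 0.11980797350406647), 12.217848777770996)
```

Both cameras put the nest at about (0.448, -0.188), yaw 11.8°. The pad measures 50 x 94 mm against the given 52 x 96, which fits. I'll lift and carry the plate across.

Call:
arm_command([
  [[0,0,-20],[0,0,0],1],
  [[0,0,-30],[0,0,0],1],
  [[0,0,-30],[0,0,0],1],
  [[0,0,-20],[0,0,0],1],
  [[-15,-5,-10],[0,0,0],1],
  [[-25,-9,0],[0,0,0.01],1],
  [[-30,-11,0],[0,0,0.01],1],
  [[-35,-13,0],[0,0,0.01],1],
])

```text
t: 6.65
eef_pos: [0.4763, 0.1123, 0.1823]
ee_rot: [-179.6, 0.0, 102.9]
force: [-0.2, -2.5, -2.1]
opening: 0.0465
```

Run:
```python
from h import *
delta([.448,-.188,.12],101.8)
print(sense()['opening'],sense()['force'])
```

```text
pos [0.4763 0.1123 0.1823] [-1.7956e+02  1.0000e-02  1.0287e+02] vel 33.4
shift mm [-286.5  -94.    63.1] rotvec [-0.0077  0.0003  0.0187]
0.046537348076420314 [-0.17065722 -2.49518618 -2.0783781 ]
```

Call:
arm_command([
  [[-35,-12,0],[0,0,0.01],1],
  [[-35,-12,0],[0,0,0.01],1],
  [[-35,-12,0],[0,0,0],1],
  [[-35,-12,0],[0,0,0],1],
  [[-35,-12,0],[0,0,0],1],
  [[-35,-12,0],[0,0,0],1],
  [[-25,-8,0],[0,0,0],1],
  [[-10,-4,0],[0,0,0],1],
])

```text
t: 7.45
eef_pos: [0.4303, -0.1664, 0.1786]
ee_rot: [-178.9, 0.0, 101.0]
force: [-0.6, 0.2, -1.6]
opening: 0.0463
```

Run:
```python
from h import *
delta([.448,-.188,.12],101.8)
print(sense()['opening'],sense()['force'])
```

```text
pos [ 0.4303 -0.1664  0.1786] [-1.7891e+02  4.0000e-02  1.0097e+02] vel 16.1
shift mm [-24.5  14.3  58.4] rotvec [-0.019   0.0005 -0.0145]
0.046347022950718575 [-0.60946372  0.23200484 -1.55790859]
```

Call:
arm_command([
  [[-8,5,15],[-0.01,0,-0.007],1],
  [[-8,5,15],[-0.009,0,-0.007],1],
  [[-5,3,20],[0,0,0],1],
  [[0,0,8],[0,0,0],1],
  [[0,0,0],[0,0,0],1],
])

```text
t: 7.95
eef_pos: [0.4393, -0.1917, 0.1165]
ee_rot: [-179.7, -0.0, 101.1]
force: [-0.5, -0.8, -2.3]
opening: 0.0465
```

Run:
```python
from h import *
snap('wrist','pics/w9.png')
delta([.448,-.188,.05],101.8)
print(sense()['opening'],sense()['force'])
```

```text
pos [ 0.4395 -0.1918  0.117 ] [-1.7974e+02 -1.0000e-02  1.0115e+02] vel 1.4
shift mm [ 2.1  9.4 66.9] rotvec [-0.0045 -0.0003 -0.0113]
0.045889993853919196 [-0.19707789 -1.46478868 -1.495628  ]
```

View pics/w9.png

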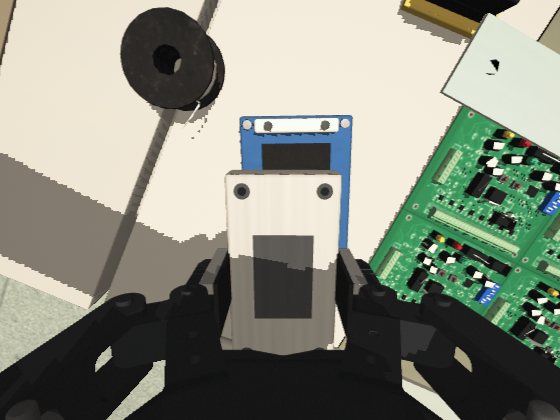

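Run:
```python
from h import *
c=get_calibration('wrist')
a=onz(c,267,127,.024);b=onz(c,326,126,.024);m=(a+b)/2;d=(b-a)[:2];print(a,b,np.linalg.norm(d),np.degrees(np.arctan2(d[1],d[0])))
th=np.radians(11.8);print('seat est',m[:2]-.061*np.array([-np.sin(th),np.cos(th)]))
a=onz(c,247,124,.012);b=onz(c,345.5,123.5,.012);d=(b-a)[:2];print(a,b,np.degrees(np.arctan2(d[1],d[0])))
```

```text
[ 0.41453069 -0.13259051  0.024     ] [ 0.45544986 -0.12378423  0.024     ] 0.04185605176592598 12.145460196479483
seat est [ 0.44746454 -0.18789828]
[ 0.39893213 -0.13362833  0.012     ] [ 0.47072779 -0.11904314  0.012     ] 11.483288394509959
```

The wrist camera's estimate of the seat, (0.4475, -0.188) at yaw ~11.8°, agrees with the top and side views. I'll lower the plate in steps.

Call:
arm_command([
  [[1,4,15],[-0.004,0,-0.006],1],
  [[1,4,20],[0,0,-0.005],1],
  [[0,2,20],[0,0,0],1],
  [[0,0,7],[0,0,0],1],
  [[0,0,0],[0,0,0],1],
  [[0,0,0],[0,0,0],1],
])

```text
t: 8.6
eef_pos: [0.4512, -0.1876, 0.058]
ee_rot: [179.6, 0.1, 101.9]
force: [-0.1, -2.1, -1.9]
opening: 0.0461
```

Run:
```python
from h import *
delta([.448,-.188,.0145],101.8)
print(sense()['opening'],sense()['force'])
```

```text
pos [ 0.4512 -0.1876  0.058 ] [1.7962e+02 9.0000e-02 1.0192e+02] vel 0.5
shift mm [ 0.3 -3.5 43.5] rotvec [0.0067 0.0015 0.0021]
0.04613593913367121 [-0.07657213 -2.07203212 -1.93156894]
```

Call:
arm_command([
  [[0,-2,10],[0.006,0,0],1],
  [[0,-1,10],[0,0,0],1],
  [[0,-1,8],[0,0,0],1],
  [[0,0,7],[0,0,0],1],
  [[0,0,0],[0,0,0],1],
])

```text
t: 9.1
eef_pos: [0.4483, -0.1887, 0.0222]
ee_rot: [179.8, 0.2, 101.9]
force: [-0.7, -2.4, -2.8]
opening: 0.0463
```

Run:
```python
from h import *
delta([.448,-.188,.0141],101.8)
print(sense()['opening'],sense()['force'])
```

```text
pos [ 0.4483 -0.1887  0.0222] [1.7979e+02 1.6000e-01 1.0193e+02] vel 0.2
shift mm [ 0.8 -0.1  8. ] rotvec [0.0037 0.0028 0.0023]
0.046300219041190346 [-0.73221003 -2.42242877 -2.7511996 ]
```

Call:
arm_command([
  [[0,0,3],[0.003,0.002,0],1],
  [[0,0,2],[0,0,0],1],
  [[0,0,2],[0,0,0],1],
  [[0,0,0],[0,0,0],1],
  [[0,0,0],[0,0,0],1],
])

```text
t: 9.6
eef_pos: [0.4485, -0.1891, 0.0145]
ee_rot: [180.0, 0.1, 101.9]
force: [-0.7, -1.8, -2.4]
opening: 0.0462
```

Run:
```python
from h import *
delta([.448,-.188,.0141],101.8)
print(sense()['opening'],sense()['force'])
a=snap('side','pics/s10.png')
cv2.imwrite('pics/s10c.png',cv2.resize(a[260:380,255:395],(700,600),interpolation=2))
```

```text
pos [ 0.4485 -0.1891  0.0145] [1.7997e+02 5.0000e-02 1.0191e+02] vel 0.1
shift mm [ 1.2 -0.2  0.4] rotvec [0.0005 0.0009 0.0019]
0.04620936812785354 [-0.73957182 -1.82361516 -2.35031388]
```

View pics/s10c.png

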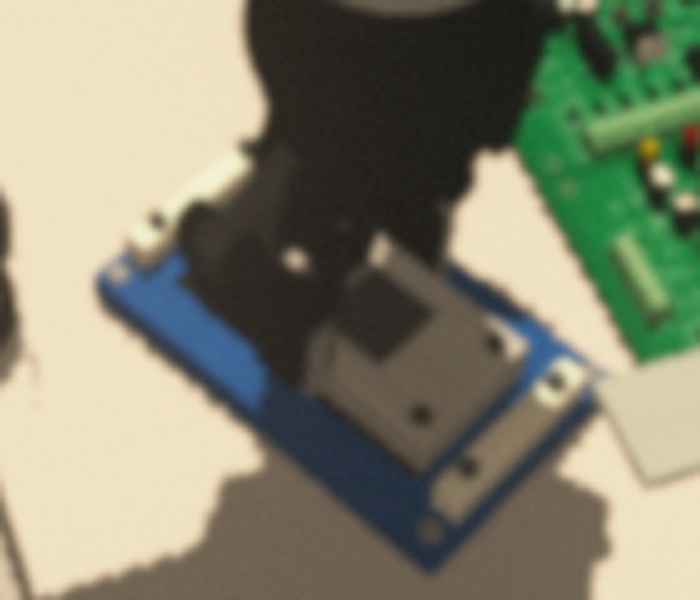

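Call:
arm_command([
  [[0,0,1],[0,0,0],1],
  [[0,0,0],[0,0,0],1],
  [[0,0,0],[0,0,0],1],
])

```text
t: 9.95
eef_pos: [0.4489, -0.1892, 0.0144]
ee_rot: [179.9, 0.1, 101.9]
force: [-1.4, -1.5, -1.7]
opening: 0.0463
```

Call:
arm_command([
  [[0,0,2],[0,0,0],1],
  [[0,0,0.5],[0,0,0],1],
  [[0,0,0],[0,0,0],1],
])

```text
t: 10.25
eef_pos: [0.4492, -0.1893, 0.0143]
ee_rot: [179.8, -0.0, 101.9]
force: [0.1, -2.5, -2.4]
opening: 0.0461
```

Call:
arm_command([
  [[0,0,3],[0,0,0],1],
  [[0,0,3],[0,0,0],1],
])

```text
t: 10.45
eef_pos: [0.4494, -0.1893, 0.0139]
ee_rot: [179.7, -0.4, 101.9]
force: [-13.5, 2.9, 54.2]
opening: 0.0461
```

The force rose to 54 N upward, so the plate is seated at TCP z 0.014 as predicted. I'll relax and then open.

Call:
arm_command([
  [[0,0,0],[0,0,0],1],
  [[0,0,0],[0,0,0],0.4],
  [[0,0,0],[0,0,0],0.2],
  [[0,0,0],[0,0,0],0],
  [[0,0,0],[0,0,0],0],
])

```text
t: 10.95
eef_pos: [0.4502, -0.1896, 0.0145]
ee_rot: [179.6, -0.3, 101.9]
force: [-0.0, -2.2, -0.8]
opening: 0.0855
```

Call:
arm_command([
  [[0,-1,-10],[0,0,0],0],
  [[0,0,-25],[0,0,0],0],
  [[0,0,-40],[0,0,0],0],
  [[0,0,-40],[0,0,0],0],
  [[-30,0,-30],[0,0,0],0],
  [[-40,0,0],[0,0,0],0],
  [[-40,0,0],[0,0,0],0],
  [[0,0,0],[0,0,0],0],
])

```text
t: 11.75
eef_pos: [0.4711, -0.3009, 0.1677]
ee_rot: [179.7, -0.3, 102.1]
force: [-0.7, -1.8, -1.6]
opening: 0.0856
```

Run:
```python
from h import *
s=sense();print(s['eef_pos'],s['joint_velocities'].round(1))
get_image('top');snap('side','pics/s11.png');c=get_calibration('wrist');im=snap('wrist','pics/w11.png')
snap('top','pics/t11.png')
holes(c,im,[.448,-.188,.027],z=.027,amin=15,amax=2500)
```

```text
[ 0.47109876 -0.30086336  0.16765201] [-2.1 -2.2 -2.5  2.9 -0.1  2.2 -1.3]
[ 8 10 58] [264.3  16.4] [ 0.4237 -0.1551  0.027 ]
[ 8  9 56] [307.7  17.1] [ 0.4572 -0.1482  0.027 ]
[  32   53 1667] [285.2  69.8] [ 0.4483 -0.1896  0.027 ]
[ 7  7 40] [264.7 120. ] [ 0.4398 -0.2319  0.027 ]
[ 7  8 43] [305.  120.4] [ 0.4732 -0.2249  0.027 ]
[ 7  8 40] [260.2 142.6] [ 0.4398 -0.251   0.027 ]
[ 7  8 38] [306.5 142.8] [ 0.4788 -0.2427  0.027 ]
```

View pics/w11.png

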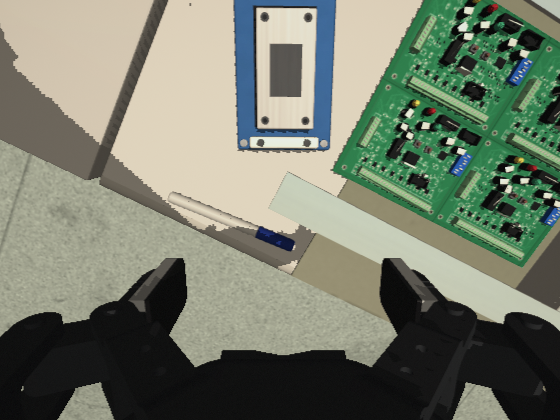

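View pics/s11.png

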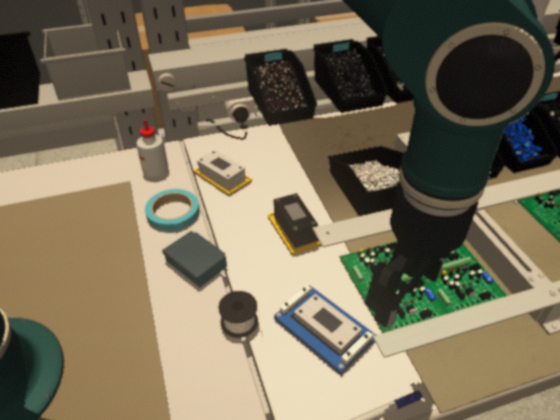

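The plate lies at (0.4484, -0.190), yaw 11.9°, against the seat at (0.448, -0.188), yaw 11.8°. Both stacks look undisturbed and the arm is clear, so I'm handing in.

```bash
python3 -c "
from station import *
print(finish_job())"
```

```text
the job is handed in; nothing more can be done
None
```

The top silver plate is in the blue nest, set down flat on the pad between the white stops, and the job is handed in. It gave no verdict. It took about 12 s of the 35 s allowed.

- **Grasp:** I gripped the plate across its 48 mm, with the fingertips roughly 8 mm below its top face. After a short lift, the side view showed only the one plate had come up, with the second plate still in place.
- **Placing:** I lowered it in small steps until the force rose, then released it. The wrist force peaked at 54 N in the readings as the plate was pressed onto the seat, below the 120 N limit.
- **Final position:** The last wrist view put the plate's centre at (0.448, -0.190) and its yaw at 11.9°. The seat measured (0.448, -0.188) and 11.8°, so it is about 2 mm and 0.1° off.
- **Stacks:** The last side view showed the rest of the silver stack and the black stack where they started. I judged this by eye rather than measuring it. The arm ended clear of everything.
- **Disagreements:** My first rough top-view pick of the silver stack was about 10 mm off because it included the tray's side; measuring from the plate's label and holes fixed that. The gripper read 46 mm open on a 48 mm plate, and I did not resolve that difference.

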